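# Open the tablet jar against its stop block

### The arm

A 6-joint arm with a two-finger parallel gripper is mounted at the origin on the work surface. World frame = base frame: x ahead of the robot, y to its left, z up, the work surface at z = 0. Lengths are in mm, angles in rad, forces in N, time in s.
With the tool pointing down it reaches from about 350 to 725 mm from the base axis. Payload 6 kg.
Tool frame: the origin (TCP) lies midway between the tips of the shut fingers; the grasp point (between the pads) lies 19 mm behind it; z points along the fingers, y is the direction in which the jaws open and shut (so a half turn about z gives the same grasp; the last joint's range is limited). The gripper opens to 85 mm and grips with 20 to 120 N. Pads are 22 mm wide; open, the fingers measure 114 mm over their backs; the gripper's body (76 mm by 85 mm) begins 54 mm behind the grasp point. The pads swing forward as they close: fully open they stand 13 mm farther back than shut.
Start: joints at [-0.922, 0.04, 0.085, 0, -1.615, -0.334], TCP at [185.784, -570.489, 231.261] pointing down, gripper open.
Joint ranges: [-2.56, 2.56], [-1.29, 2.01], [-1.08, 1.49], [-3.29, 1.98], [-2.81, -0.18], [-2.99, 2.99]. Speed limits (rad/s): [2.57, 2.57, 3.01, 3.14, 3.14, 3.14].

### API

Orientations are given as [roll, pitch, yaw] about the fixed x, y, z axes, in that order (R = Rz(yaw) Ry(pitch) Rx(roll)).
In Python, from plant import env gives the robot as it stands.
- The arm moves only by the tool carry_out, never from a script. Its argument "rows" is a list of rows, each an object with "delta_pos": the shift along the world's x, y, z in cm, a list of three; "angular": the turn, a rotation vector about the world's x, y, z in rad, a list of three. In form: [{"delta_pos": [dx, dy, dz], "angular": [wx, wy, wz]}, ...]. A call has exactly 8 rows; each row shifts and turns the pose as measured when the row begins; what a row does not reach is not made up. A row lasts 1/12 s, in which the tool goes at most 41.7 mm and 7.16 degrees, less where a joint would pass 70% of its speed; a pose out of reach is approached as far as the arm can. A call is refused whole if a number of a shift passes 4.17 or a number of a turn 0.125, either way. A call with a gripper value outside its range is refused whole. "hand" is the finger opening in cm, from 0 to 8.54, set as the call begins (left out, the last holds). The fingers move at their own pace and stop on an object; "squeeze" is the grip in N (left out, the last holds). Time passes only in rows, so rows that do not move let the fingers close, or fill a call up. It gives the time, the measured TCP pose, the force and the opening at its end, in the units of the state.
- env.get_obs(): the state, without advancing time (a new reading comes with each control period).
- env.camera(name): name is "scene" or "top" or "wrist"; returns the picture (480x640x3 uint8, blue, green, red); there is no depth.
- env.camera_model(name): a dict with "intrinsics" (3x3 intrinsics, pixels), "origin" and "orientation" of the camera in the world. Camera axes: x right, y down, z forward; pixel columns grow to the right and rows downward; lengths in mm; the calibration is good to about 2 mm. A picture is of the moment at which its call begins: read the wrist's pose just before it. camera_model takes no time and is no camera call; for the wrist camera it gives the pose at the moment of the call.
- env.sign_off(): hands the job in, once; it reports no verdict.
Trained networks look in the newest picture that a camera, given by its name, has taken for a name from the list of things; names that differ only in an ending like _2 or _b are one class to them, and where a whole thing is asked for, a point or a joint stands for the part that bears it (a point fixed in the world has none). Each returns a list of dicts, best first, with "confidence" (0 to 1); they miss things now and then, are a little off and sometimes report something else, mostly with a low value. They report only what shows in the picture. A call takes as long as a camera call. They do not tell look-alikes from the thing itself.
- env.look_for(camera, label): "xy" ([column, row] in pixels, amid what is visible of it).
The state is a dict: "t": time; "q": joint angles; "dq": joint speeds; "tau": joint torques, N m; "ee_pos": TCP position; "ee_rot": TCP orientation; "ft_force": force on the tool from outside, world axes, zero at the start; "wrist_torque": the same for the moment, N m; "opening": finger opening in mm.
Only numpy, scipy, OpenCV 4.12 (cv2) and the standard library are available. Lean on these libraries where they do the work, as an engineer would, in place of code of your own. Each camera call takes 0.05 s, during which the arm holds its last target.

### The job

By its tight lid, turn the tablet jar anticlockwise (seen from above) in its holder until the steel lug on its side comes up against the stop block, then, braced there, unscrew the lid anticlockwise just until it comes free, within a quarter turn. Lift the lid straight off and finish still holding it, level, two to four centimetres above the mouth, leaving the jar standing in the holder with its lug at the block and the other things undisturbed.

Things in the scene. Friction and masses are not known exactly. Their poses are not given: they have to be found in the camera images.
- holder: Grey plastic jar holder fixed to the board: disc 122 mm across and 6 mm thick (its top is the floor the jar stands on), with a round cup wall, inside diameter 81 mm, top at 22 mm. Origin: centre of the disc's underside, on the board; z up; x points from the cup's centre to the stop block.
- stop (a point): The holder's upright stop block, 18 mm (holder x) by 16 mm (holder y) and 72 mm tall from the board, just outside the cup wall. This point is the block's centre in plan, 56 mm from the cup's centre along holder x, 47 mm above the board. The jar's lug meets the face on its -y side (the clockwise side seen from above).
- mouth (a point): Centre of the jar's mouth, on its axis: top of the collar in the neck, 113 mm above the jar's foot; x points to the lug. It is 42 mm across and hidden under the lid until that is off.
- lug (a point): Steel lug on a steel band round the jar: 10 mm wide, 22 mm tall, out to 54 mm from the jar's axis. This point is in the lug, 46 mm from the axis, 47 mm above the jar's foot. It starts about 0.7 to 1.4 rad clockwise (from above) of where it meets the block. Touching the block, this point lies 13 mm to the -y side of the holder's x axis (0.29 rad short of it).
- lid_mid (a point): The jar's round ribbed aluminium screw lid, 62 mm across, 26 mm tall, 60 g, loose; this point is its centre, half-way up, on its axis; z up. Screwed on, it lies 8 mm below the mouth point; 10 mm of free neck shows below the lid. Turning it takes about 0.5 N m and does not raise it. Its skirt is 21 mm deep inside, so it is clear of the jar once raised 21 mm.
- thread (a joint): How far the lid has been unscrewed on the jar, rad: 0 screwed tight (start), growing anticlockwise; it is the jar's inner collar, which the lid drives with about 0.07 rad of play each way. The lid is free at about 1.0. It keeps its value after the lid is off.
- pump_bottle: Bystander: white pump dispenser bottle, 66 mm across, 172 mm tall, standing; origin at the centre of its foot.
- clasp_jar: Bystander: closed glass jar with a hinged steel clasp and a glass lid, 84 mm across, 110 mm tall, standing on the board; origin at the centre of its foot.
- scoop: Bystander: yellow plastic scoop, cup 56 mm across and 38 mm tall with a flat handle to 110 mm from the cup's centre; origin at the centre of the cup's foot.
- brush: Bystander: stiff grey nylon brush, 125 by 32 mm, 58 mm tall with its bow handle, lying on its bristles; origin at the centre of its underside.
- lid: The same lid; origin at the centre of its lower edge, 13 mm below its centre point. Inside, two lugs hook under two lugs of the neck: it has 1 to 2 mm axial play but cannot be lifted until turned about 1.0 rad anticlockwise on the jar; from 1.1 to 2.3 rad it lifts straight off freely.
- jar: The tablet jar: clear glass, loose, about 0.5 kg, white tablets inside; 76 mm across up to 70 mm above its foot, then narrowing to a neck 42 mm across. It stands in the holder's cup with 2.5 mm play all round and turns there more easily than its lid turns on it. Origin at the centre of its foot; z up; x points to the lug.
Things that resemble listed ones, but are neither listed nor needed, are in the scene too. Leave any orange look-alike of the lid alone.

How it is judged:
By the outcome, as a careful person would: the job done as asked, in the order asked, and still so for the second after the job is handed in, while the arm keeps its last pose, push and grip.
It also fails if it takes over 51 s, if anything falls off the work surface, if the arm or the gripper's body presses on something with over 40 N, if the wrist force passes 120 N, or if a joint passes its speed limit or range.

## Working session

There is one attempt and no reset: what is moved stays moved. The work goes in short steps, Python scripts to look and compute and a tool call to move; the robot and the scene stay as the last step left them, time stands still between calls to the robot, and variables do not carry over. Pictures are saved under pics/ and viewed, and the job is handed in when it is done.

Besides the shell and the picture viewer there is one more tool, called by a JSON object that holds its "op" and its "data". carry_out: Moves the arm, as the interface text tells. Its arguments: {"type":"object","properties":{"rows":{"type":"array"},"hand":{"type":"number"},"squeeze":{"type":"number"}},"required":["rows"]}

```bash
ls; mkdir -p pics
python3 - <<'E'
from plant import env
import cv2
for c in ["scene","top","wrist"]:
    cv2.imwrite(f"pics/a_{c}.png",env.camera(c))
    m=env.camera_model(c); print(c,m)
    for n in ["holder","stop","lug","lid","lid_mid","jar","pump_bottle","clasp_jar","scoop","brush"]:
        try: print(n,[(d['xy'],round(d['confidence'],2)) for d in env.look_for(c,n)])
        except Exception as e: print(n,e)
print(env.get_obs())
E
```

```text
pics
scene {'intrinsics': array([[586.2813154 ,   0.        , 324.64254795],
       [  0.        , 586.2813154 , 232.52842876],
       [  0.        ,   0.        ,   1.        ]]), 'origin': array([1168.70231337,  387.6955175 , 1103.02395535]), 'orientation': array([-2.52433531,  0.01552516,  2.11878363])}
holder [([258.4, 257.9], 0.59)]
stop [([260.6, 251.2], 0.66)]
lug [([267.2, 236.9], 0.61)]
lid [([212.4, 288.9], 0.75), ([262.9, 215.1], 0.73), ([305.5, 195.6], 0.73)]
lid_mid [([210.8, 287.2], 0.96), ([304.8, 198.6], 0.74), ([264.7, 213.7], 0.68), ([244.3, 138.7], 0.65)]
jar [([273.2, 237.9], 0.64)]
pump_bottle [([165.9, 197.3], 0.78), ([245.7, 139.2], 0.59)]
clasp_jar [([467.5, 328.1], 0.65), ([270.3, 237.3], 0.52)]
scoop [([246.9, 135.6], 0.55)]
brush [([520.0, 277.0], 0.57)]
top {'intrinsics': array([[519.79640929,   0.        , 318.44188128],
       [  0.        , 519.79640929, 234.20949942],
       [  0.        ,   0.        ,   1.        ]]), 'origin': array([ 430.35614487,   -5.6699759 , 1261.67016772]), 'orientation': array([-3.01385935,  0.01583875, -1.57100976])}
holder 
[... 829 characters left out ...]
clasp_jar []
scoop [([413.5, 415.5], 0.62)]
brush []
{'t': 1.65, 'q': array([-9.22281294e-01,  4.02138445e-02,  8.47788410e-02, -1.41589783e-05,
       -1.61549017e+00, -3.33704967e-01]), 'dq': array([-0.0017078 ,  0.00176963, -0.00053398,  0.00138718,  0.00058943,
       -0.00216395]), 'tau': array([ 6.59834086e-05, -3.67926550e+01,  3.47429466e+01,  6.93282679e+00,
       -9.70996989e-04,  1.10540381e-05]), 'ee_pos': array([ 185.7976925 , -570.48078576,  231.23892319]), 'ee_rot': array([ 3.14146628e+00, -2.88382586e-05, -2.82678195e+00]), 'ft_force': array([-0.30054007,  0.25055377, -0.12418714]), 'wrist_torque': array([-0.02272908, -0.0296036 ,  0.01075376]), 'opening': 85.03233305765495}
```

View pics/a_scene.png

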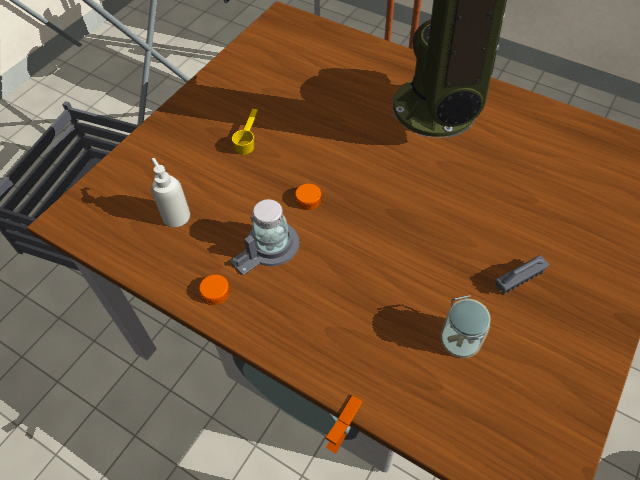

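View pics/a_top.png

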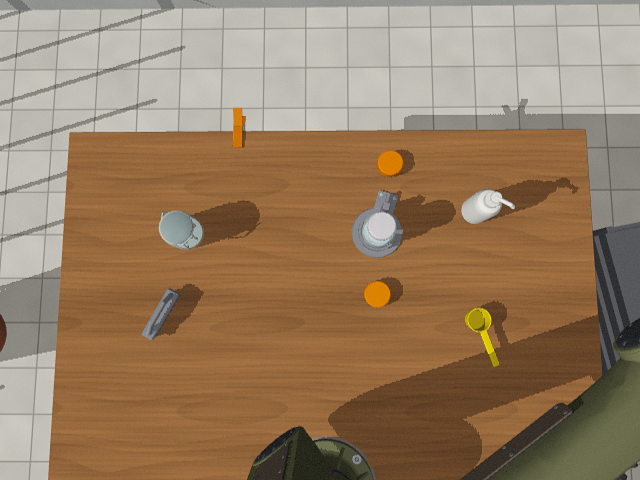

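Run:
```python
import cv2
a=cv2.imread('pics/a_scene.png')[170:330,180:340]
b=cv2.imread('pics/a_top.png')[140:320,300:500]
cv2.imwrite('pics/a_sz.png',cv2.resize(a,(600,600),interpolation=cv2.INTER_CUBIC))
cv2.imwrite('pics/a_tz.png',cv2.resize(b,None,fx=3.3,fy=3.3,interpolation=cv2.INTER_CUBIC))
```

```text
(no output)
```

View pics/a_sz.png

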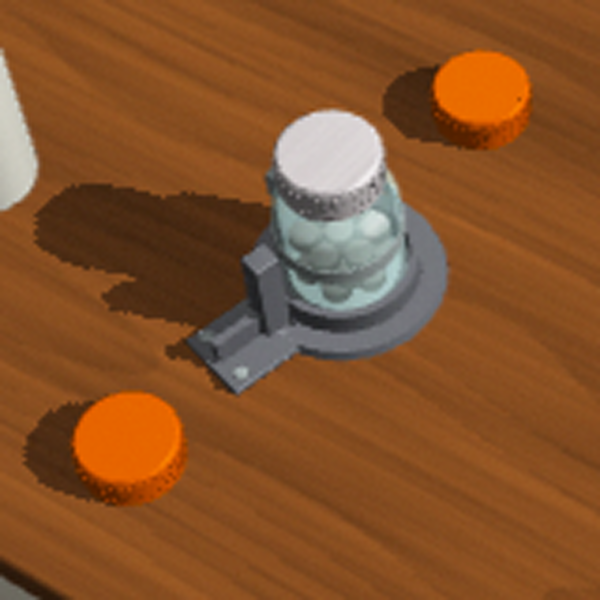

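View pics/a_tz.png

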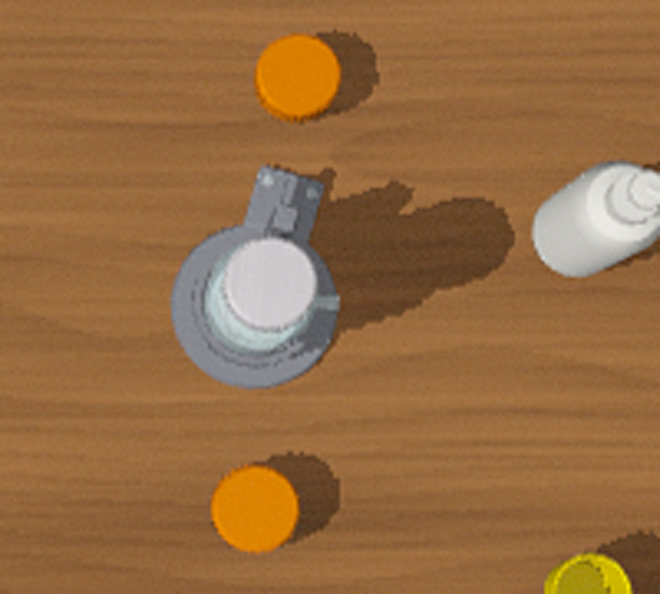

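```bash
cat > h.py <<'E'
import numpy as np
from scipy.spatial.transform import Rotation as R
def ray(m,uv):
    K=m['intrinsics'];d=np.linalg.solve(K,[uv[0],uv[1],1.]);return m['origin'],R.from_euler('xyz',m['orientation']).as_matrix()@d
def atz(m,uv,z):
    o,d=ray(m,uv);return o+d*(z-o[2])/d[2]
def proj(m,p):
    c=R.from_euler('xyz',m['orientation']).as_matrix().T@(np.asarray(p)-m['origin']);c=m['intrinsics']@c;return c[:2]/c[2]
E
python3 - <<'E'
from plant import env
from h import *
T=env.camera_model('top');S=env.camera_model('scene')
print('lid top',atz(T,(381.8,226.1),124),atz(S,(268,211.3),124))
print('disc',atz(T,(300+255/3.3,140+305/3.3),6))
print('lug tip',atz(T,(400.9,231.5),53))
print('block top',atz(T,(386.5,204.5),72),atz(S,(180+262*.2667,170+257*.2667),72))
print('arm end',atz(T,(300+290/3.3,140+180/3.3),6))
print('lids',atz(T,(388.9,162.4),26),atz(T,(375,293.8),26), atz(S,(304.8,198.6),13))
E
```

```text
lid top [ 594.22307985 -127.53715953  124.        ] [ 597.64621545 -118.4207396   124.        ]
disc [ 595.70621287 -128.94051011    6.        ]
lug tip [ 591.5716683  -179.56049901   53.        ]
block top [ 652.30870267 -144.78691996   72.        ] [ 647.93880795 -136.93109413   72.        ]
arm end [ 689.42799487 -156.30097202    6.        ]
lids [ 764.98564658 -157.75381703   26.        ] [ 447.09856842 -119.49401667   26.        ] [ 456.70336905 -122.01391003   13.        ]
```

{"op": "carry_out", "data": {"rows": [{"delta_pos": [2.6, 2.8, 0], "angular": [0, 0, 0]}, {"delta_pos": [2.6, 2.8, 0], "angular": [0, 0, 0]}, {"delta_pos": [2.6, 2.8, 0], "angular": [0, 0, 0]}, {"delta_pos": [2.6, 2.8, 0], "angular": [0, 0, 0]}, {"delta_pos": [2.6, 2.8, 0], "angular": [0, 0, 0]}, {"delta_pos": [2.6, 2.8, 0], "angular": [0, 0, 0]}, {"delta_pos": [2.6, 2.8, 0], "angular": [0, 0, 0]}, {"delta_pos": [2.6, 2.8, 0], "angular": [0, 0, 0]}], "hand": 8.5}}

```text
t: 2.32
ee_pos: [394.5, -340.4, 230.1]
ee_rot: [3.141, -0.001, -2.84]
ft_force: [0.7, -0.5, 0.1]
opening: 85.1
```

{"op": "carry_out", "data": {"rows": [{"delta_pos": [2.6, 2.8, 0], "angular": [0, 0, 0]}, {"delta_pos": [2.6, 2.8, 0], "angular": [0, 0, 0]}, {"delta_pos": [2.6, 2.8, 0], "angular": [0, 0, 0]}, {"delta_pos": [2.6, 2.8, 0], "angular": [0, 0, 0]}, {"delta_pos": [2.6, 2.8, 0], "angular": [0, 0, 0]}, {"delta_pos": [2.6, 2.8, 0], "angular": [0, 0, 0]}, {"delta_pos": [2.6, 2.8, 0], "angular": [0, 0, 0]}, {"delta_pos": [1.3, 1.2, 0], "angular": [0, 0, 0]}]}}

```text
t: 2.98
ee_pos: [598.7, -116.4, 232.0]
ee_rot: [-3.141, 0.004, -2.836]
ft_force: [-0.8, -0.8, -0.2]
opening: 84.7
```

Run:
```python
from plant import env
from h import *
import cv2
m=env.camera_model('wrist'); im=env.camera('wrist'); cv2.imwrite('pics/b_wrist.png',im)
o=env.get_obs(); print(o['ee_pos'],o['ee_rot'],o['q'],o['dq'])
for n,z in [('lid',111),('stop',72),('lug',53)]:
    for d in env.look_for('wrist',n): print(n,d['xy'],d['confidence'],atz(m,d['xy'],z))
print(m)
```

```text
[ 599.6517883  -115.41800347  231.20476325] [-3.14109035  0.00328911 -2.83459973] [ 1.37427343e-01  6.55697343e-02  1.11058721e-01 -6.00059939e-05
 -1.61295861e+00 -1.40123420e+00] [-0.05141168 -0.04256566 -0.05501367  0.00012857 -0.0107035   0.05518214]
lid [300.3, 231.1] 0.82 [ 594.22067638 -123.60993834  111.        ]
lid [352.9, 50.1] 0.82 [ 469.32978476 -126.93637398  111.        ]
lid [223.3, 343.8] 0.69 [ 703.00211013 -155.23510368  111.        ]
stop [279.2, 178.7] 0.96 [ 566.96869436 -150.82843023   72.        ]
lug [294.8, 187.1] 0.96 [ 572.09924238 -136.64284047   53.        ]
{'intrinsics': array([[365.85446732,   0.        , 306.94683723],
       [  0.        , 365.85446732, 247.73725119],
       [  0.        ,   0.        ,   1.        ]]), 'origin': array([ 530.53385883, -138.24242459,  373.31949318]), 'orientation': array([2.85277934e+00, 1.38811584e-03, 1.87736462e+00])}
```

View pics/b_wrist.png

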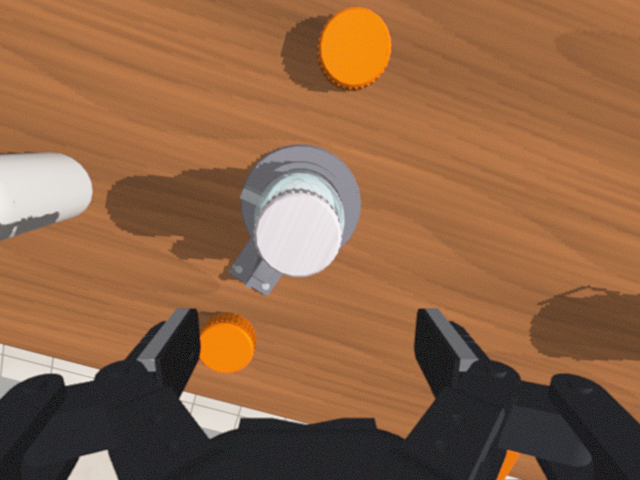

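Run:
```python
from plant import env
from h import *
import cv2
m=env.camera_model('wrist'); im=cv2.imread('pics/b_wrist.png')
hsv=cv2.cvtColor(im,cv2.COLOR_BGR2HSV)
mk=((hsv[...,2]>185)&(hsv[...,1]<40)).astype(np.uint8)
mk[:170]=0;mk[300:]=0;mk[:,:240]=0;mk[:,360:]=0
mk=cv2.morphologyEx(mk,cv2.MORPH_OPEN,np.ones((5,5)))
n,l,s,c=cv2.connectedComponentsWithStats(mk);i=1+np.argmax(s[1:,4]);print(s[i],c[i])
cs,_=cv2.findContours((l==i).astype(np.uint8),cv2.RETR_EXTERNAL,cv2.CHAIN_APPROX_NONE)
e=cv2.fitEllipse(max(cs,key=len));print(e, atz(m,e[0],124),atz(m,c[i],124))
for b in (-0.57,):
  pass
# holder model check: predicted silhouettes
for nm,uv,z in [('lugtip',(241,195),53),('armend',(254,279),6),('disc',(300,205),6)]: print(nm,atz(m,uv,z))
cv2.imwrite('pics/b_z.png',cv2.resize(im[130:310,210:390],None,fx=3.3,fy=3.3,interpolation=cv2.INTER_CUBIC))
```

```text
[ 257  174   88  102 6606] [300.88328792 227.1522858 ]
((300.80877685546875, 228.4154052734375), (84.68460083007812, 97.6360092163086), 18.984575271606445) [ 587.34404211 -127.77423541  124.        ] [ 586.46015466 -127.99310486  124.        ]
lugtip [ 591.02296886 -182.92729958   53.        ]
armend [ 683.60549738 -152.97152867    6.        ]
disc [ 592.00563628 -129.43647555    6.        ]
```

View pics/b_z.png

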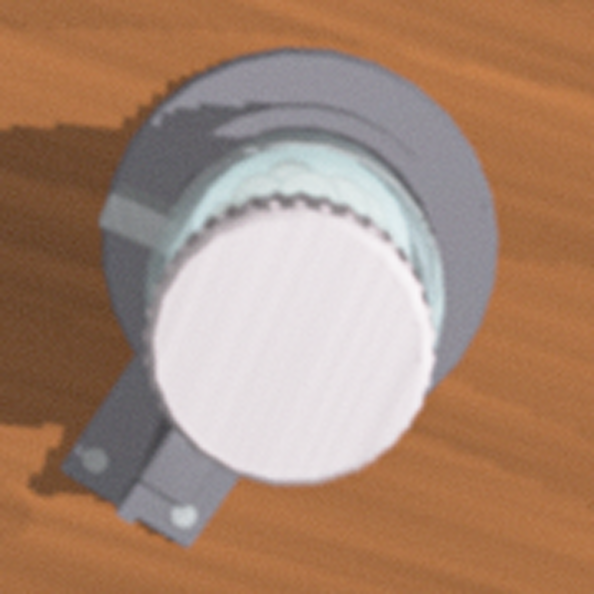

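Run:
```python
from plant import env
from h import *
m=env.camera_model('wrist')
print(atz(m,(299.1,234.5),124),atz(m,(299.1,234.5),124)-env.get_obs()['ee_pos'])
print('disc',atz(m,(300.9,203.8),6))
print('lug axis',atz(m,(210+103/3.3,130+215/3.3),53), 'armend', atz(m,(210+122/3.3,130+502/3.3),3))
from scipy.spatial.transform import Rotation as RR
R_=RR.from_euler('xyz',env.get_obs()['ee_rot']).as_matrix();print(R_)
```

```text
[ 591.91298315 -127.62099341  124.        ] [  -4.95924143   -8.04972113 -108.46830343]
disc [ 590.56119141 -128.92859779    6.        ]
lug axis [ 591.09593898 -182.71625161   53.        ] armend [ 690.68300129 -159.41603855    3.        ]
[[-9.54131342e-01 -2.99364388e-01  3.78759681e-03]
 [-2.99368116e-01  9.54137586e-01 -4.45412002e-04]
 [-3.48054798e-03 -1.55886727e-03 -9.99992728e-01]]
```

{"op": "carry_out", "data": {"rows": [{"delta_pos": [-0.65, -1.2, 0], "angular": [0, 0, 0]}, {"delta_pos": [0, 0, -2.5], "angular": [0, 0, 0]}, {"delta_pos": [0, 0, -2.5], "angular": [0, 0, 0]}, {"delta_pos": [0, 0, -2.5], "angular": [0, 0, 0]}, {"delta_pos": [0, 0, -1], "angular": [0, 0, 0]}, {"delta_pos": [0, 0, 0], "angular": [0, 0, 0]}, {"delta_pos": [0, 0, 0], "angular": [0, 0, 0]}, {"delta_pos": [0, 0, 0], "angular": [0, 0, 0]}]}}

```text
t: 3.85
ee_pos: [585.5, -142.4, 152.0]
ee_rot: [-3.135, 0.012, -2.847]
ft_force: [0.3, 0.4, 1.6]
opening: 85.1
```

```bash
cat > snap.py <<'E'
import sys
from plant import env
from h import *
import cv2
n=sys.argv[1]
m=env.camera_model('wrist'); w=env.camera('wrist'); o=env.get_obs()
s=env.camera('scene'); t=env.camera('top')
cv2.imwrite(f'pics/{n}_w.png',w)
a=cv2.resize(s[160:280,200:320],(400,400),interpolation=cv2.INTER_CUBIC)
b=cv2.resize(t[170:270,330:430],(400,400),interpolation=cv2.INTER_CUBIC)
cv2.imwrite(f'pics/{n}_st.png',np.hstack([a,b]))
for k in ('t','ee_pos','ee_rot','ft_force','wrist_torque','opening','q'): print(k,np.round(o[k],3))
E
python3 snap.py c
```

```text
t 3.9
ee_pos [ 585.892 -142.378  152.609]
ee_rot [-3.134  0.013 -2.847]
ft_force [ 0.701 -0.116  0.48 ]
wrist_torque [-0.002  0.013 -0.021]
opening 85.291
q [ 0.096  0.039 -0.061  0.005 -1.456 -1.373]
```

View pics/c_w.png

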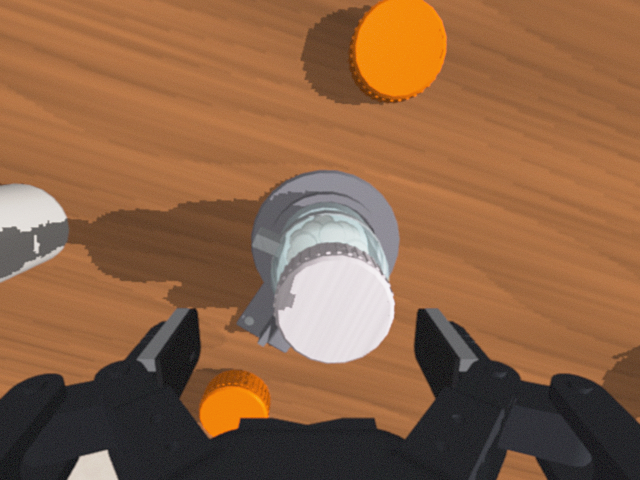

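View pics/c_st.png

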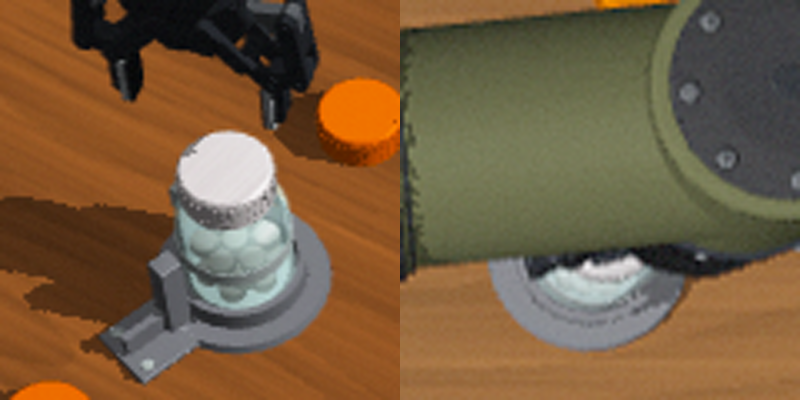

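Run:
```python
from plant import env
from h import *
m=env.camera_model('wrist')
for uv in [(334.5,307.5),(334.5,306)]:print(atz(m,uv,124),atz(m,uv,124)-env.get_obs()['ee_pos'])
print('disc',atz(m,(326,240),6), 'lug',atz(m,(254,242),53))
o=env.get_obs();Rn=R.from_euler('xyz',o['ee_rot']);tgt=R.from_euler('xyz',[np.pi,0,-2.847])
print((tgt*Rn.inv()).as_rotvec())
```

```text
[ 592.62204063 -125.88625611  124.        ] [  6.44403527  15.9781224  -28.40653499]
[ 591.82469246 -126.14874912  124.        ] [  5.6466871   15.71562939 -28.40653499]
disc [ 590.43346066 -125.89393267    6.        ] lug [ 594.08507368 -178.50314253   53.        ]
[ 0.0027266   0.01514761 -0.0005051 ]
```

{"op": "carry_out", "data": {"rows": [{"delta_pos": [0.5, 1.2, 0], "angular": [0.003, 0.015, 0]}, {"delta_pos": [0, 0, 0], "angular": [0, 0, 0]}, {"delta_pos": [0, 0, 0], "angular": [0, 0, 0]}, {"delta_pos": [0, 0, 0], "angular": [0, 0, 0]}, {"delta_pos": [0, 0, 0], "angular": [0, 0, 0]}, {"delta_pos": [0, 0, 0], "angular": [0, 0, 0]}, {"delta_pos": [0, 0, 0], "angular": [0, 0, 0]}, {"delta_pos": [0, 0, 0], "angular": [0, 0, 0]}]}}

```text
t: 4.67
ee_pos: [593.3, -128.1, 155.7]
ee_rot: [-3.141, 0.003, -2.845]
ft_force: [-0.3, 0.3, -0.5]
opening: 85.1
```

{"op": "carry_out", "data": {"rows": [{"delta_pos": [0, 0.05, -1.2], "angular": [0, 0, 0]}, {"delta_pos": [0, 0.05, -1.2], "angular": [0, 0, 0]}, {"delta_pos": [0, 0, -1.2], "angular": [0, 0, 0]}, {"delta_pos": [0, 0, -0.8], "angular": [0, 0, 0]}, {"delta_pos": [0, 0, -0.5], "angular": [0, 0, 0]}, {"delta_pos": [0, 0, 0], "angular": [0, 0, 0]}, {"delta_pos": [0, 0, 0], "angular": [0, 0, 0]}, {"delta_pos": [0, 0, 0], "angular": [0, 0, 0]}]}}

```text
t: 5.33
ee_pos: [591.3, -127.2, 98.4]
ee_rot: [3.141, -0.001, -2.846]
ft_force: [-0.3, 0.1, 0.7]
opening: 85.1
```

{"op": "carry_out", "data": {"rows": [{"delta_pos": [0.1, 0, -0.6], "angular": [0, 0, 0]}, {"delta_pos": [0, 0, -0.1], "angular": [0, 0, 0]}, {"delta_pos": [0, 0, 0], "angular": [0, 0, 0]}, {"delta_pos": [0, 0, 0], "angular": [0, 0, 0]}, {"delta_pos": [0, 0, 0], "angular": [0, 0, 0]}, {"delta_pos": [0, 0, 0], "angular": [0, 0, 0]}, {"delta_pos": [0, 0, 0], "angular": [0, 0, 0]}, {"delta_pos": [0, 0, 0], "angular": [0, 0, 0]}]}}

```text
t: 6.0
ee_pos: [593.7, -127.4, 93.2]
ee_rot: [-3.141, 0.003, -2.846]
ft_force: [1.1, -0.0, -0.5]
opening: 84.8
```

```bash
python3 snap.py d; python3 -c "
from plant import env
from h import *
m=env.camera_model('wrist');o=env.get_obs()
print(proj(m,[592.6,-127.2,124]))
x,y=np.array([592.6,-127.2]);print([np.round(proj(m,[x+31*np.cos(a),y+31*np.sin(a),124])) for a in np.arange(0,6.28,1.57)-2.846])"
```

```text
t 6.05
ee_pos [ 593.76  -127.378   93.208]
ee_rot [-3.141e+00  3.000e-03 -2.846e+00]
ft_force [-1.363  0.711 -0.44 ]
wrist_torque [0.024 0.015 0.027]
opening 84.916
q [ 0.118  0.085 -0.121  0.    -1.363 -1.393]
[309.46660052 352.76372275]
[array([310., 268.]), array([219., 353.]), array([309., 427.]), array([400., 353.])]
```

View pics/d_w.png

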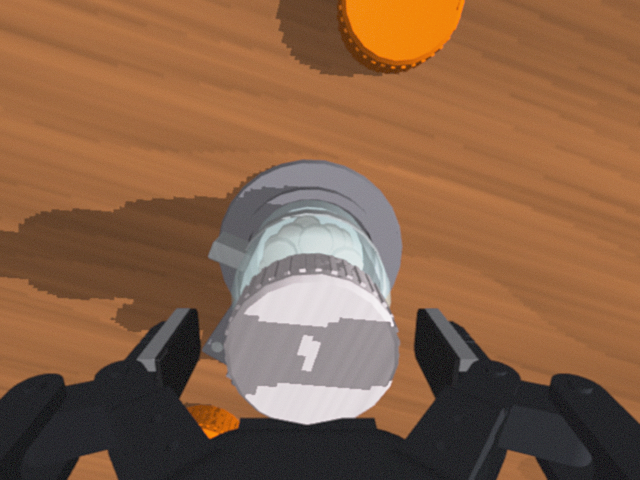

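View pics/d_st.png

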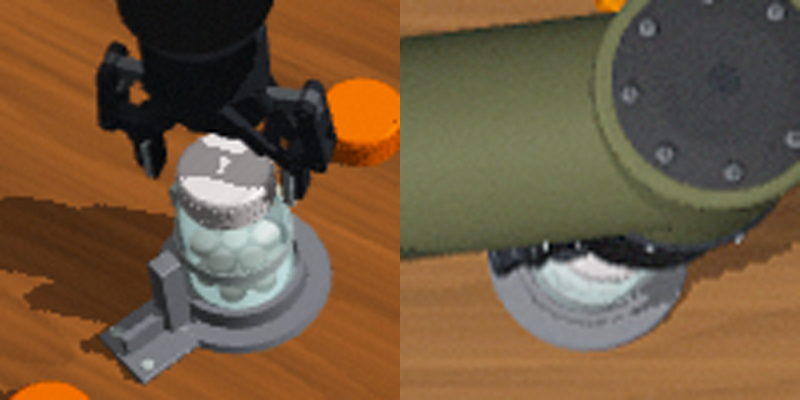

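{"op": "carry_out", "data": {"rows": [{"delta_pos": [-0.1, 0.05, -0.35], "angular": [0, 0, 0]}, {"delta_pos": [0, 0, 0], "angular": [0, 0, 0]}, {"delta_pos": [0, 0, 0], "angular": [0, 0, 0]}, {"delta_pos": [0, 0, 0], "angular": [0, 0, 0]}, {"delta_pos": [0, 0, 0], "angular": [0, 0, 0]}, {"delta_pos": [0, 0, 0], "angular": [0, 0, 0]}, {"delta_pos": [0, 0, 0], "angular": [0, 0, 0]}, {"delta_pos": [0, 0, 0], "angular": [0, 0, 0]}]}}

```text
t: 6.82
ee_pos: [592.5, -126.8, 89.0]
ee_rot: [-3.141, 0.002, -2.846]
ft_force: [-0.9, -0.7, 0.2]
opening: 85.3
```

Good. Close on the lid.

{"op": "carry_out", "data": {"rows": [{"delta_pos": [0, 0, 0], "angular": [0, 0, 0]}, {"delta_pos": [0, 0, 0], "angular": [0, 0, 0]}, {"delta_pos": [0, 0, 0], "angular": [0, 0, 0]}, {"delta_pos": [0, 0, 0], "angular": [0, 0, 0]}, {"delta_pos": [0, 0, 0], "angular": [0, 0, 0]}, {"delta_pos": [0, 0, 0], "angular": [0, 0, 0]}, {"delta_pos": [0, 0, 0], "angular": [0, 0, 0]}, {"delta_pos": [0, 0, 0], "angular": [0, 0, 0]}], "hand": 5, "squeeze": 70}}

```text
t: 7.48
ee_pos: [592.8, -126.7, 89.6]
ee_rot: [-3.141, 0.003, -2.846]
ft_force: [-0.0, 0.3, 0.2]
opening: 60.6
```

```bash
python3 snap.py e
```

```text
t 7.533
ee_pos [ 592.793 -126.782   89.618]
ee_rot [-3.141e+00  3.000e-03 -2.846e+00]
ft_force [-0.752 -0.266  1.45 ]
wrist_torque [0.065 0.04  0.058]
opening 60.842
q [ 0.119  0.083 -0.129  0.    -1.355 -1.394]
```

View pics/e_w.png

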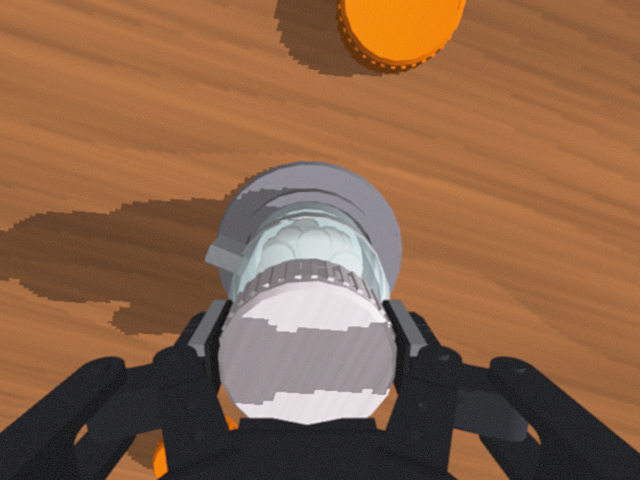

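View pics/e_st.png

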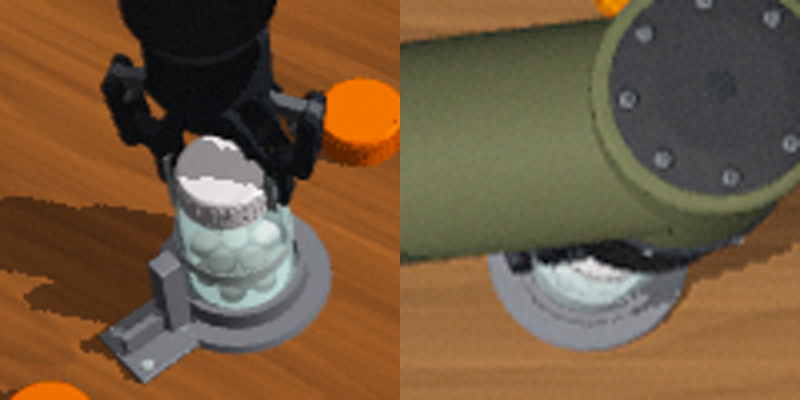

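{"op": "carry_out", "data": {"rows": [{"delta_pos": [0, 0, 0], "angular": [0, 0, 0.05]}, {"delta_pos": [0, 0, 0], "angular": [0, 0, 0.06]}, {"delta_pos": [0, 0, 0], "angular": [0, 0, 0.06]}, {"delta_pos": [0, 0, 0], "angular": [0, 0, 0.06]}, {"delta_pos": [0, 0, 0], "angular": [0, 0, 0.06]}, {"delta_pos": [0, 0, 0], "angular": [0, 0, 0.06]}, {"delta_pos": [0, 0, 0], "angular": [0, 0, 0.06]}, {"delta_pos": [0, 0, 0], "angular": [0, 0, 0.03]}], "squeeze": 80}}

```text
t: 8.3
ee_pos: [593.1, -127.0, 89.7]
ee_rot: [-3.14, 0.004, -2.386]
ft_force: [-0.6, -0.4, 0.6]
opening: 60.8
```

```bash
python3 snap.py f
```

```text
t 8.35
ee_pos [ 593.103 -126.976   89.65 ]
ee_rot [-3.141  0.004 -2.385]
ft_force [0.311 0.649 1.143]
wrist_torque [-0.029  0.053 -0.069]
opening 60.561
q [ 1.180e-01  8.400e-02 -1.270e-01 -1.000e-03 -1.356e+00 -9.320e-01]
```

View pics/f_w.png

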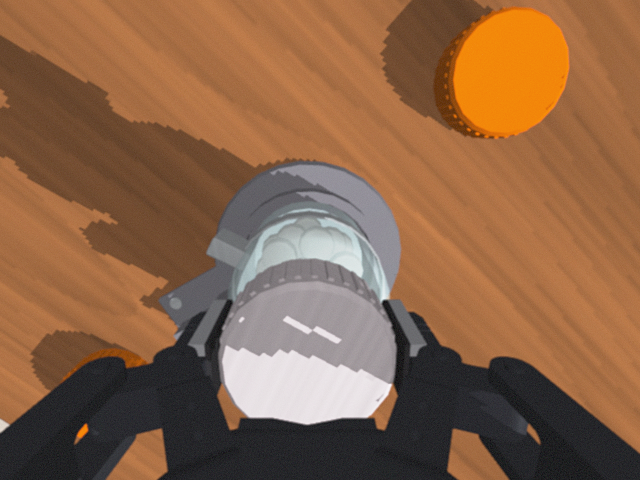

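{"op": "carry_out", "data": {"rows": [{"delta_pos": [0, 0, 0], "angular": [0, 0, 0.05]}, {"delta_pos": [0, 0, 0], "angular": [0, 0, 0.05]}, {"delta_pos": [0, 0, 0], "angular": [0, 0, 0.05]}, {"delta_pos": [0, 0, 0], "angular": [0, 0, 0.05]}, {"delta_pos": [0, 0, 0], "angular": [0, 0, 0.05]}, {"delta_pos": [0, 0, 0], "angular": [0, 0, 0.05]}, {"delta_pos": [0, 0, 0], "angular": [0, 0, 0.05]}, {"delta_pos": [0, 0, 0], "angular": [0, 0, 0.03]}]}}

```text
t: 9.12
ee_pos: [593.2, -127.2, 89.6]
ee_rot: [-3.14, 0.004, -2.005]
ft_force: [-0.4, 0.8, 0.3]
opening: 60.4
```

```bash
python3 snap.py g
```

```text
t 9.167
ee_pos [ 593.21  -127.154   89.66 ]
ee_rot [-3.14   0.004 -2.004]
ft_force [0.052 0.007 0.401]
wrist_torque [-0.108  0.032 -0.034]
opening 60.321
q [ 0.117  0.085 -0.126 -0.003 -1.357 -0.55 ]
```

View pics/g_w.png

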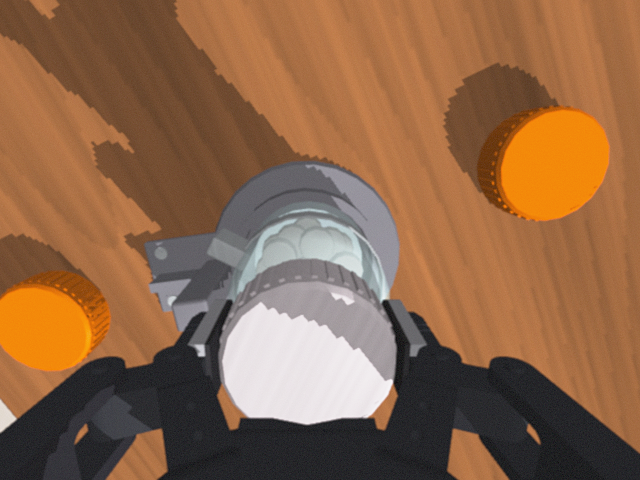

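View pics/g_st.png

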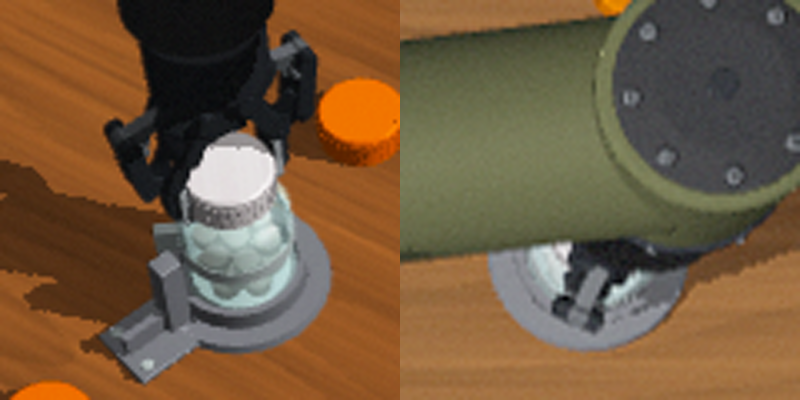

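{"op": "carry_out", "data": {"rows": [{"delta_pos": [0, 0, 0], "angular": [0, 0, 0.02]}, {"delta_pos": [0, 0, 0], "angular": [0, 0, 0.02]}, {"delta_pos": [0, 0, 0], "angular": [0, 0, 0.02]}, {"delta_pos": [0, 0, 0], "angular": [0, 0, 0.02]}, {"delta_pos": [0, 0, 0], "angular": [0, 0, 0.02]}, {"delta_pos": [0, 0, 0], "angular": [0, 0, 0.02]}, {"delta_pos": [0, 0, 0], "angular": [0, 0, 0.02]}, {"delta_pos": [0, 0, 0], "angular": [0, 0, 0.02]}]}}

```text
t: 9.93
ee_pos: [593.3, -127.2, 89.7]
ee_rot: [-3.14, 0.004, -1.837]
ft_force: [0.9, -0.1, 0.4]
opening: 60.6
```

```bash
python3 snap.py i
```

```text
t 9.983
ee_pos [ 593.259 -127.142   89.66 ]
ee_rot [-3.14   0.004 -1.835]
ft_force [ 0.384  0.366 -0.517]
wrist_torque [-0.016  0.01  -0.068]
opening 60.423
q [ 0.117  0.086 -0.125 -0.003 -1.357 -0.381]
```

View pics/i_w.png

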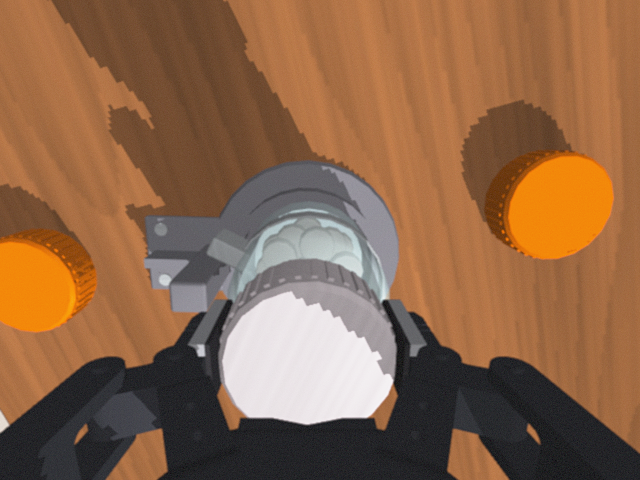

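View pics/i_st.png

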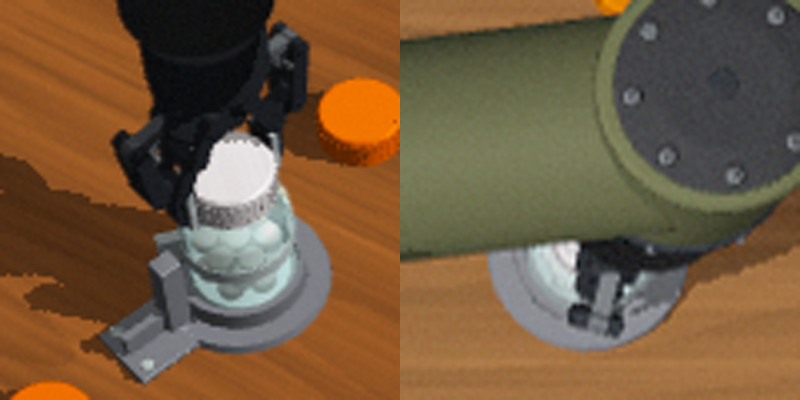

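{"op": "carry_out", "data": {"rows": [{"delta_pos": [0, 0, 0], "angular": [0, 0, 0.02]}, {"delta_pos": [0, 0, 0], "angular": [0, 0, 0.02]}, {"delta_pos": [0, 0, 0], "angular": [0, 0, 0.02]}, {"delta_pos": [0, 0, 0], "angular": [0, 0, 0.02]}, {"delta_pos": [0, 0, 0], "angular": [0, 0, 0.02]}, {"delta_pos": [0, 0, 0], "angular": [0, 0, 0.02]}, {"delta_pos": [0, 0, 0], "angular": [0, 0, 0.02]}, {"delta_pos": [0, 0, 0], "angular": [0, 0, 0.02]}]}}

```text
t: 10.75
ee_pos: [593.3, -127.1, 89.7]
ee_rot: [-3.14, 0.004, -1.663]
ft_force: [0.5, -0.7, 0.8]
opening: 60.7
```

```bash
python3 snap.py j
```

```text
t 10.8
ee_pos [ 593.27  -127.112   89.649]
ee_rot [-3.14   0.004 -1.662]
ft_force [ 0.367 -0.479 -0.111]
wrist_torque [-0.036 -0.021 -0.027]
opening 60.443
q [ 0.117  0.086 -0.124 -0.004 -1.358 -0.207]
```

View pics/j_w.png

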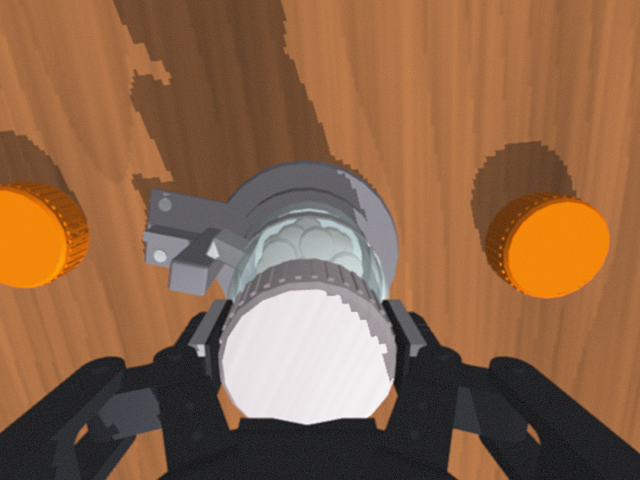

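{"op": "carry_out", "data": {"rows": [{"delta_pos": [0, 0, 0], "angular": [0, 0, 0.02]}, {"delta_pos": [0, 0, 0], "angular": [0, 0, 0.02]}, {"delta_pos": [0, 0, 0], "angular": [0, 0, 0.02]}, {"delta_pos": [0, 0, 0], "angular": [0, 0, 0.02]}, {"delta_pos": [0, 0, 0], "angular": [0, 0, 0.02]}, {"delta_pos": [0, 0, 0], "angular": [0, 0, 0.02]}, {"delta_pos": [0, 0, 0], "angular": [0, 0, 0.02]}, {"delta_pos": [0, 0, 0], "angular": [0, 0, 0.02]}]}}

```text
t: 11.57
ee_pos: [593.2, -127.8, 89.7]
ee_rot: [-3.14, 0.004, -1.493]
ft_force: [0.5, -0.6, 0.1]
opening: 60.6
```

```bash
python3 snap.py k
```

```text
t 11.617
ee_pos [ 593.152 -127.814   89.672]
ee_rot [-3.14   0.004 -1.492]
ft_force [ 1.691 -0.368  0.518]
wrist_torque [-0.219 -0.132 -0.441]
opening 60.541
q [ 0.115  0.087 -0.123 -0.004 -1.359 -0.035]
```

View pics/k_w.png

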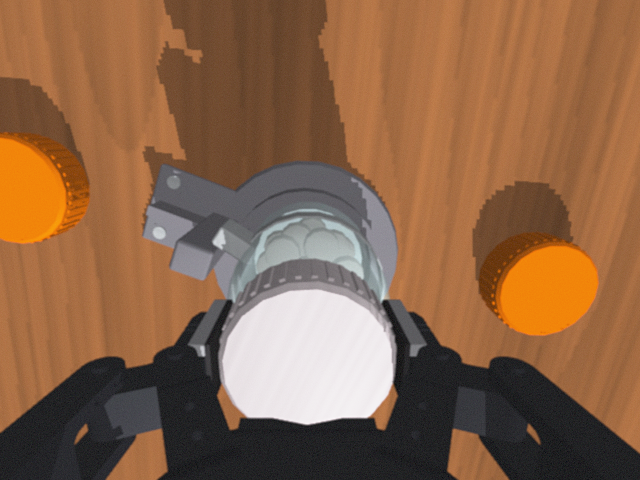

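View pics/k_st.png

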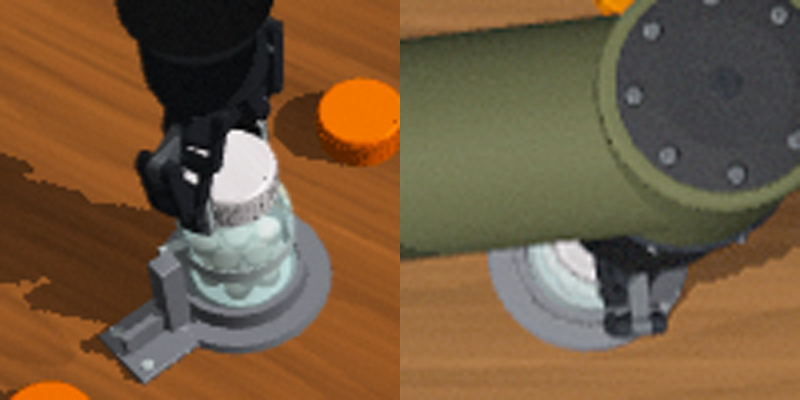

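Run:
```python
from plant import env
from h import *
import cv2
m=env.camera_model('wrist')
c=np.array([593.,-127.8])
def ang(uv,z):
    p=atz(m,uv,z);d=p[:2]-c;return p.round(1),np.hypot(*d).round(1),np.arctan2(d[1],d[0]).round(3)
for n,uv,z in [('blocktop',(193,259),72),('armend',(158,200),6),('lugtipfar',(214,232),64),('disc',(306,250),6)]: print(n,ang(uv,z))
for h in(-0.3,0.0,0.1):
  print(h,proj(m,[c[0]+56*np.cos(h),c[1]+56*np.sin(h),72]))
cv2.imwrite('pics/k_z.png',cv2.resize(cv2.imread('pics/k_w.png')[150:330,130:330],None,fx=3.3,fy=3.3,interpolation=cv2.INTER_CUBIC))
```

```text
blocktop (array([ 647. , -143.4,   72. ]), np.float64(56.2), np.float64(-0.28))
armend (array([ 688.3, -156.9,    6. ]), np.float64(99.6), np.float64(-0.296))
lugtipfar (array([ 639.5, -154.7,   64. ]), np.float64(53.7), np.float64(-0.525))
disc (array([ 594.6, -131.8,    6. ]), np.float64(4.3), np.float64(-1.183))
-0.3 [194.15652957 257.03960771]
0.0 [189.17968619 290.07872117]
0.1 [189.93846043 301.01179519]
```

View pics/k_z.png

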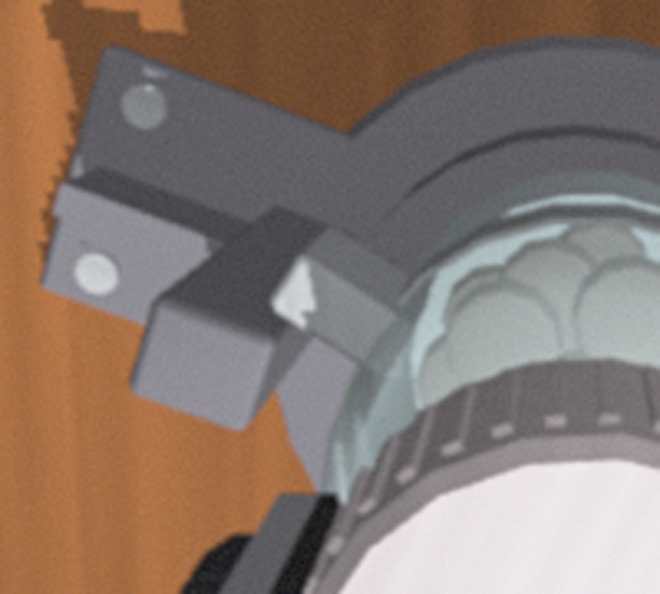

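Run:
```python
import cv2,numpy as np
c=[cv2.resize(cv2.imread(f'pics/{n}_w.png')[200:320,190:290],(260,312),interpolation=cv2.INTER_CUBIC) for n in 'efgijk']
cv2.imwrite('pics/lugs.png',np.vstack([np.hstack(c[:3]),np.hstack(c[3:])])[:600])
```

View pics/lugs.png

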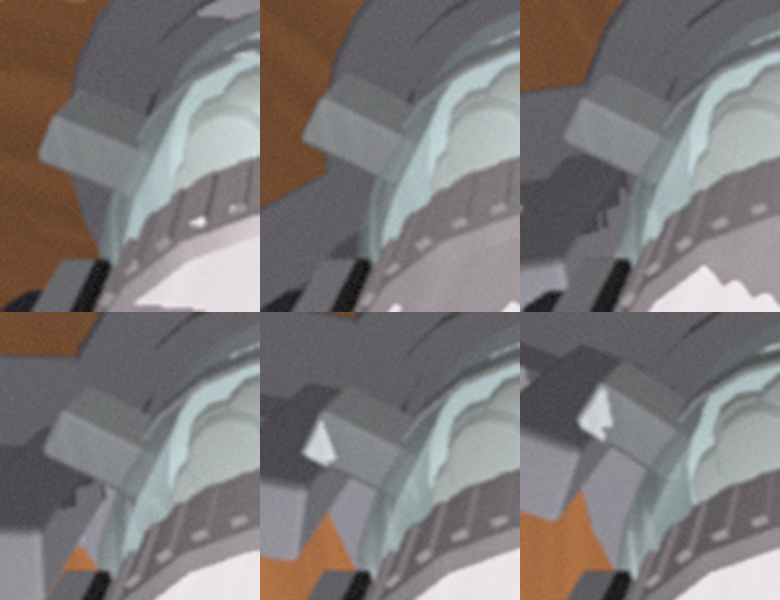

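Run:
```python
from plant import env
from h import *
import cv2
m=env.camera_model('wrist');c=np.array([592.9,-127.3]);yaw=-1.492
def line(a,c,zt=64,side=5):
    e=np.array([np.cos(a),np.sin(a)]);n=np.array([-e[1],e[0]])
    return [(proj(m,[*(c+r*e+side*n),zt])-[190,200])*2.6 for r in (54,40)]
for a in np.arange(0.8,1.5,0.05):
    print(round(a,2),[np.round(x) for s in (5,-5) for x in line(a+yaw,c,side=s)])
```

```text
0.8 [array([72., 67.]), array([131., 119.]), array([109.,  27.]), array([168.,  81.])]
0.85 [array([64., 78.]), array([125., 127.]), array([98., 37.]), array([159.,  88.])]
0.9 [array([57., 90.]), array([120., 136.]), array([88., 48.]), array([152.,  95.])]
0.95 [array([ 50., 103.]), array([115., 145.]), array([79., 59.]), array([144., 103.])]
1.0 [array([ 44., 115.]), array([111., 155.]), array([70., 70.]), array([137., 111.])]
1.05 [array([ 38., 128.]), array([107., 164.]), array([62., 82.]), array([131., 119.])]
1.1 [array([ 34., 141.]), array([103., 174.]), array([54., 94.]), array([125., 128.])]
1.15 [array([ 30., 154.]), array([101., 183.]), array([ 48., 107.]), array([120., 136.])]
1.2 [array([ 26., 167.]), array([ 98., 193.]), array([ 42., 119.]), array([115., 146.])]
1.25 [array([ 24., 181.]), array([ 97., 203.]), array([ 37., 132.]), array([110., 155.])]
1.3 [array([ 22., 194.]), array([ 95., 213.]), array([ 32., 145.]), array([107., 164.])]
1.35 [array([ 21., 207.]), array([ 95., 223.]), array([ 29., 158.]), array([103., 174.])]
1.4 [array([ 21., 221.]), array([ 95., 232.]), array([ 26., 171.]), array([101., 183.])]
1.45 [array([ 21., 234.]), array([ 95., 242.]), array([ 23., 185.]), array([ 98., 193.])]
```

{"op": "carry_out", "data": {"rows": [{"delta_pos": [0, 0, 0], "angular": [0, 0, 0.05]}, {"delta_pos": [0, 0, 0], "angular": [0, 0, 0.06]}, {"delta_pos": [0, 0, 0], "angular": [0, 0, 0.06]}, {"delta_pos": [0, 0, 0], "angular": [0, 0, 0.06]}, {"delta_pos": [0, 0, 0], "angular": [0, 0, 0.06]}, {"delta_pos": [0, 0, 0], "angular": [0, 0, 0.06]}, {"delta_pos": [0, 0, 0], "angular": [0, 0, 0.06]}, {"delta_pos": [0, 0, 0], "angular": [0, 0, 0.03]}]}}

```text
t: 12.38
ee_pos: [594.1, -127.4, 89.7]
ee_rot: [-3.138, 0.003, -1.037]
ft_force: [0.7, 0.2, -0.0]
opening: 60.3
```

```bash
python3 snap.py l
```

```text
t 12.433
ee_pos [ 594.085 -127.399   89.714]
ee_rot [-3.138e+00  3.000e-03 -1.036e+00]
ft_force [ 1.424 -0.726  0.576]
wrist_torque [-0.162 -0.201 -0.334]
opening 60.496
q [ 0.115  0.089 -0.121 -0.005 -1.359  0.421]
```

View pics/l_w.png

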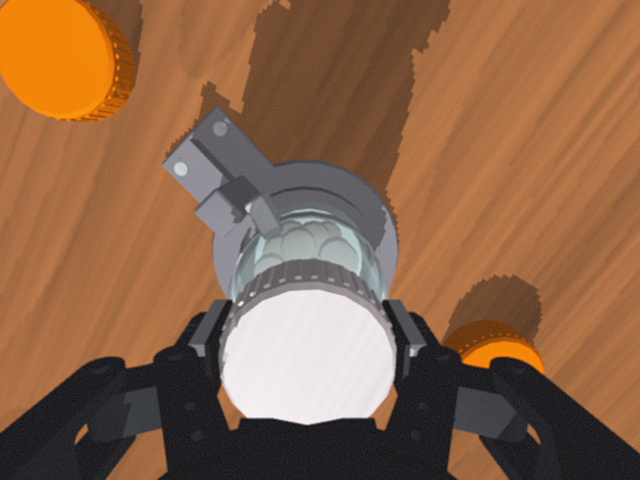

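View pics/l_st.png

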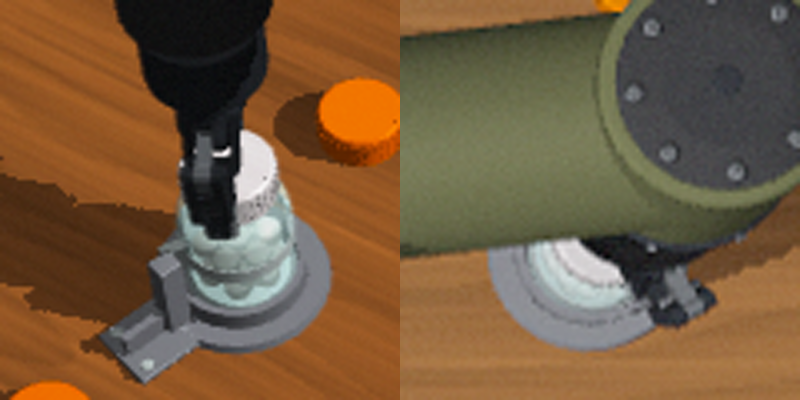

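Run:
```python
import cv2,numpy as np
c=[]
for n in 'egikl':
    g=cv2.imread(f'pics/{n}_w.png')[250:430,215:400]
    c.append(cv2.resize(g,(265,258),interpolation=cv2.INTER_CUBIC))
c.append(c[0]*0)
o=np.vstack([np.hstack(c[:3]),np.hstack(c[3:])])
o=cv2.cvtColor(o,cv2.COLOR_BGR2GRAY); o=cv2.createCLAHE(4,(8,8)).apply(o)
cv2.imwrite('pics/tex.png',o)
```

```text
(no output)
```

View pics/tex.png

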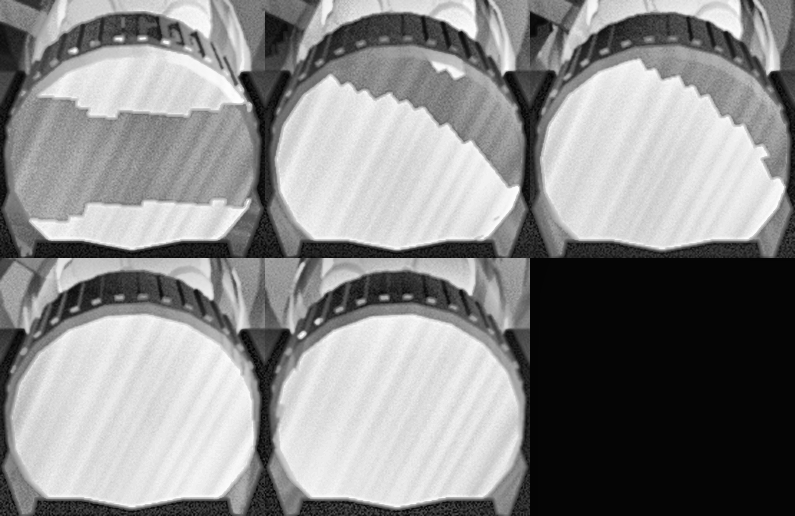

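```bash
cat > tex.py <<'E'
import cv2,numpy as np,sys
from plant import env
from h import *
m=env.camera_model('wrist'); o=env.get_obs()
# rectify lid top plane (z124) into tool-aligned frame with fixed relative camera pose
yaw=o['ee_rot'][2]; c=o['ee_pos'][:2]; zt=o['ee_pos'][2]+34.5
Rm=np.array([[np.cos(yaw),-np.sin(yaw)],[np.sin(yaw),np.cos(yaw)]])
pts=[(-20,-20),(20,-20),(20,20),(-20,20)]
src=np.float32([proj(m,[*(c+Rm@np.array(p)),zt]) for p in pts])
dst=np.float32([((p[0]+20)*10,(p[1]+20)*10) for p in pts])
H=cv2.getPerspectiveTransform(src,dst)
for n in sys.argv[1:]:
    g=cv2.warpPerspective(cv2.imread(f'pics/{n}_w.png',0),H,(400,400)).astype(np.float32)
    g=cv2.GaussianBlur(g,(0,0),6)
    gx=cv2.Sobel(g,cv2.CV_32F,1,0);gy=cv2.Sobel(g,cv2.CV_32F,0,1)
    mag=gx**2+gy**2
    yy,xx=np.mgrid[:400,:400];mk=((xx-200)**2+(yy-200)**2<170**2)&(mag<np.percentile(mag,80))&(xx>150)
    th=0.5*np.arctan2((2*gx*gy)[mk].sum(),(gx*gx-gy*gy)[mk].sum())
    co=np.hypot((2*gx*gy)[mk].sum(),(gx*gx-gy*gy)[mk].sum())/mag[mk].sum()
    print(n,round(float(th),3),round(float(co),2))
    cv2.imwrite(f'pics/tx_{n}.png',cv2.warpPerspective(cv2.imread(f'pics/{n}_w.png'),H,(400,400)))
E
python3 tex.py e f g i j k l
```

```text
e 1.164 0.85
f 1.156 0.76
g 1.183 0.89
i 1.183 0.91
j 1.173 0.93
k 1.15 0.91
l 1.121 0.87
```

{"op": "carry_out", "data": {"rows": [{"delta_pos": [0, 0, 0], "angular": [0, 0, 0.0]}, {"delta_pos": [0, 0, 0], "angular": [0, 0, 0.06]}, {"delta_pos": [0, 0, 0], "angular": [0, 0, 0.06]}, {"delta_pos": [0, 0, 0], "angular": [0, 0, 0.06]}, {"delta_pos": [0, 0, 0], "angular": [0, 0, 0.06]}, {"delta_pos": [0, 0, 0], "angular": [0, 0, 0.06]}, {"delta_pos": [0, 0, 0], "angular": [0, 0, 0.06]}, {"delta_pos": [0, 0, 0], "angular": [0, 0, 0.03]}], "squeeze": 105}}

```text
t: 13.2
ee_pos: [594.6, -126.8, 89.9]
ee_rot: [-3.136, 0.003, -0.642]
ft_force: [1.0, -0.6, -0.8]
opening: 60.3
```

```bash
python3 snap.py n; python3 tex.py n
```

```text
t 13.25
ee_pos [ 594.641 -126.781   89.89 ]
ee_rot [-3.136e+00  3.000e-03 -6.410e-01]
ft_force [-0.437 -0.21   0.899]
wrist_torque [-0.056 -0.237 -0.403]
opening 60.174
q [ 0.115  0.091 -0.118 -0.006 -1.36   0.815]
n 1.15 0.92
```

View pics/n_w.png

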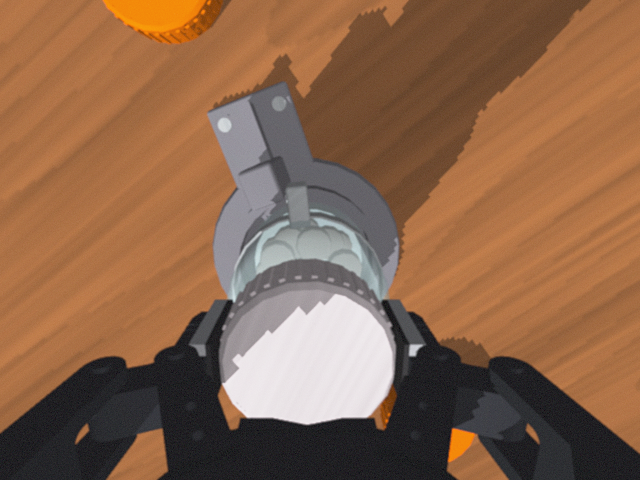

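Run:
```python
from plant import env
from h import *
m=env.camera_model('wrist')
for c in ([593.,-127.3],[594.6,-126.8]):
  c=np.array(c)
  for a in (-0.65,-0.57,-0.5):
    e=np.array([np.cos(a),np.sin(a)]);n=np.array([-e[1],e[0]])
    print(a,[np.round(proj(m,[*(c+54*e+s*n),64])) for s in (5,-5)])
o=env.get_obs();Rn=R.from_euler('xyz',o['ee_rot']);tgt=R.from_euler('xyz',[np.pi,0,o['ee_rot'][2]])
print((tgt*Rn.inv()).as_rotvec())
import cv2
cv2.imwrite('pics/n_z.png',cv2.resize(cv2.imread('pics/n_w.png')[140:260,220:360],None,fx=5,fy=5,interpolation=cv2.INTER_CUBIC))
```

```text
-0.65 [array([300., 184.]), array([322., 184.])]
-0.57 [array([290., 185.]), array([312., 183.])]
-0.5 [array([282., 187.]), array([304., 184.])]
-0.65 [array([297., 182.]), array([319., 182.])]
-0.57 [array([287., 183.]), array([309., 181.])]
-0.5 [array([279., 185.]), array([301., 181.])]
[-6.10896310e-03  1.08600957e-03  7.76928891e-06]
```

View pics/n_z.png

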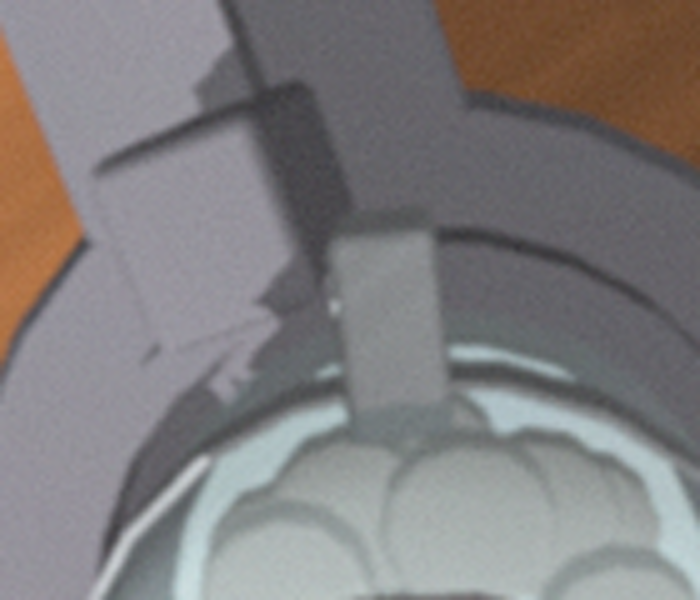

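{"op": "carry_out", "data": {"rows": [{"delta_pos": [0, 0, 0], "angular": [-0.002, 0, 0.03]}, {"delta_pos": [0, 0, 0], "angular": [-0.002, 0, 0.03]}, {"delta_pos": [0, 0, 0], "angular": [-0.002, 0, 0.03]}, {"delta_pos": [0, 0, 0], "angular": [0, 0, 0.03]}, {"delta_pos": [0, 0, 0], "angular": [0, 0, 0.03]}, {"delta_pos": [0, 0, 0], "angular": [0, 0, 0]}, {"delta_pos": [0, 0, 0], "angular": [0, 0, 0]}, {"delta_pos": [0, 0, 0], "angular": [0, 0, 0]}]}}

```text
t: 14.02
ee_pos: [594.9, -126.5, 89.8]
ee_rot: [-3.14, -0.001, -0.504]
ft_force: [0.7, -0.4, -0.4]
opening: 60.2
```

```bash
python3 snap.py p; python3 tex.py p
```

```text
t 14.067
ee_pos [ 594.86  -126.484   89.848]
ee_rot [-3.14e+00 -1.00e-03 -5.04e-01]
ft_force [ 0.991 -0.881 -1.1  ]
wrist_torque [-0.078 -0.312 -0.407]
opening 60.33
q [ 0.119  0.09  -0.121 -0.    -1.358  0.948]
p 1.152 0.9
```

{"op": "carry_out", "data": {"rows": [{"delta_pos": [0, 0, 0], "angular": [0, 0, 0.03]}, {"delta_pos": [0, 0, 0], "angular": [0, 0, 0.03]}, {"delta_pos": [0, 0, 0], "angular": [0, 0, 0]}, {"delta_pos": [0, 0, 0], "angular": [0, 0, 0]}, {"delta_pos": [0, 0, 0], "angular": [0, 0, -0.02]}, {"delta_pos": [0, 0, 0], "angular": [0, 0, -0.02]}, {"delta_pos": [0, 0, 0], "angular": [0, 0, 0]}, {"delta_pos": [0, 0, 0], "angular": [0, 0, 0]}]}}

```text
t: 14.83
ee_pos: [594.8, -126.3, 89.8]
ee_rot: [-3.141, -0.001, -0.489]
ft_force: [0.2, -0.2, 0.3]
opening: 60.1
```

```bash
python3 snap.py q; python3 tex.py q
```

```text
t 14.883
ee_pos [ 594.781 -126.311   89.835]
ee_rot [-3.141e+00 -1.000e-03 -4.890e-01]
ft_force [ 0.811 -1.374  0.225]
wrist_torque [-0.097 -0.092 -0.006]
opening 59.815
q [ 0.12   0.09  -0.121 -0.    -1.359  0.962]
q 1.153 0.9
```

Torque is unloaded. Lift a few mm gently.

{"op": "carry_out", "data": {"rows": [{"delta_pos": [0, 0, 0.15], "angular": [0, 0, 0]}, {"delta_pos": [0, 0, 0.15], "angular": [0, 0, 0]}, {"delta_pos": [0, 0, 0.15], "angular": [0, 0, 0]}, {"delta_pos": [0, 0, 0.15], "angular": [0, 0, 0]}, {"delta_pos": [0, 0, 0], "angular": [0, 0, 0]}, {"delta_pos": [0, 0, 0], "angular": [0, 0, 0]}, {"delta_pos": [0, 0, 0], "angular": [0, 0, 0]}, {"delta_pos": [0, 0, 0], "angular": [0, 0, 0]}]}}

```text
t: 15.65
ee_pos: [594.2, -126.0, 95.4]
ee_rot: [-3.141, 0.001, -0.489]
ft_force: [-0.2, 0.2, -0.2]
opening: 60.3
```

```bash
python3 snap.py r
```

```text
t 15.7
ee_pos [ 594.152 -125.981   95.325]
ee_rot [-3.141e+00  1.000e-03 -4.890e-01]
ft_force [ 0.263 -0.327 -0.045]
wrist_torque [ 0.01  -0.079  0.008]
opening 60.303
q [ 0.12   0.087 -0.113 -0.002 -1.371  0.963]
```

View pics/r_w.png

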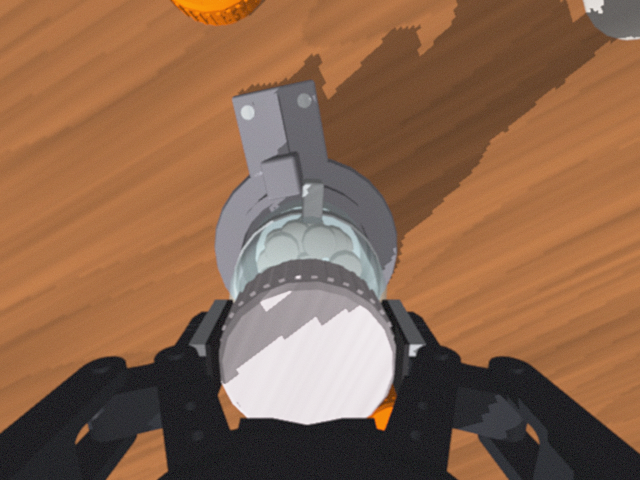

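View pics/r_st.png

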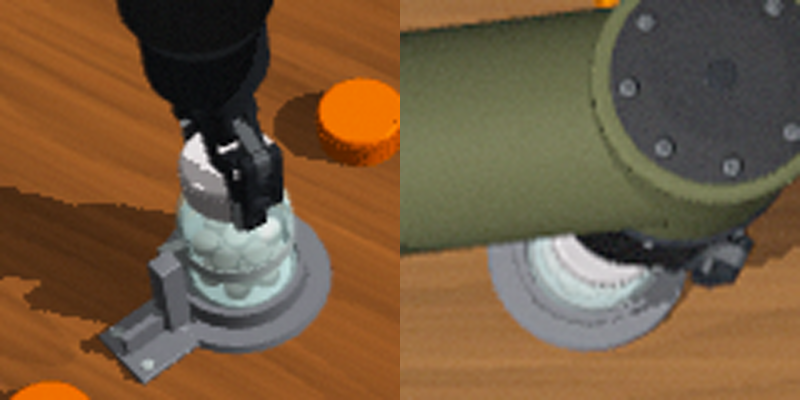

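{"op": "carry_out", "data": {"rows": [{"delta_pos": [0.02, -0.02, 0.4], "angular": [0, 0, 0]}, {"delta_pos": [0.02, -0.02, 0.4], "angular": [0, 0, 0]}, {"delta_pos": [0.02, 0, 0.4], "angular": [0, 0, 0]}, {"delta_pos": [0.02, 0, 0.4], "angular": [0, 0, 0]}, {"delta_pos": [0.02, 0, 0.4], "angular": [0, 0, 0]}, {"delta_pos": [0.02, 0, 0.3], "angular": [0, 0, 0]}, {"delta_pos": [0, 0, 0], "angular": [0, 0, 0]}, {"delta_pos": [0, 0, 0], "angular": [0, 0, 0]}]}}

```text
t: 16.47
ee_pos: [595.5, -126.5, 121.7]
ee_rot: [-3.141, 0.001, -0.489]
ft_force: [-1.6, -0.4, -0.1]
opening: 59.7
```

{"op": "carry_out", "data": {"rows": [{"delta_pos": [0, 0, 0.4], "angular": [0, 0, 0]}, {"delta_pos": [0, 0, 0.4], "angular": [0, 0, 0]}, {"delta_pos": [0, 0, 0.3], "angular": [0, 0, 0]}, {"delta_pos": [0, 0, 0.1], "angular": [0, 0, 0]}, {"delta_pos": [0, 0, 0], "angular": [0, 0, 0]}, {"delta_pos": [0, 0, 0], "angular": [0, 0, 0]}, {"delta_pos": [0, 0, 0], "angular": [0, 0, 0]}, {"delta_pos": [0, 0, 0], "angular": [0, 0, 0]}]}}

```text
t: 17.13
ee_pos: [595.2, -126.4, 134.6]
ee_rot: [-3.141, 0.002, -0.489]
ft_force: [0.5, 0.1, -0.7]
opening: 60.1
```

```bash
python3 snap.py s; python3 -c "
from plant import env
from h import *
import cv2
m=env.camera_model('wrist');c=np.array([593.,-127.3])
for a in (-0.65,-0.57,-0.5):
    e=np.array([np.cos(a),np.sin(a)]);n=np.array([-e[1],e[0]])
    print(a,[np.round(proj(m,[*(c+54*e+s*n),64])) for s in (5,-5)])
w=cv2.imread('pics/s_w.png');cv2.imwrite('pics/s_z.png',cv2.resize(w[140:300,200:400],None,fx=3.75,fy=3.75,interpolation=cv2.INTER_CUBIC))
cv2.imwrite('pics/s_sc.png',env.camera('scene'))"
```

```text
t 17.183
ee_pos [ 595.228 -126.45   134.576]
ee_rot [-3.141e+00  2.000e-03 -4.890e-01]
ft_force [ 0.259 -0.254 -1.592]
wrist_torque [-0.01   0.015 -0.016]
opening 60.411
q [ 0.119  0.074 -0.055 -0.002 -1.443  0.964]
-0.65 [array([317., 176.]), array([334., 179.])]
-0.57 [array([309., 176.]), array([326., 177.])]
-0.5 [array([302., 176.]), array([320., 176.])]
```

View pics/s_z.png

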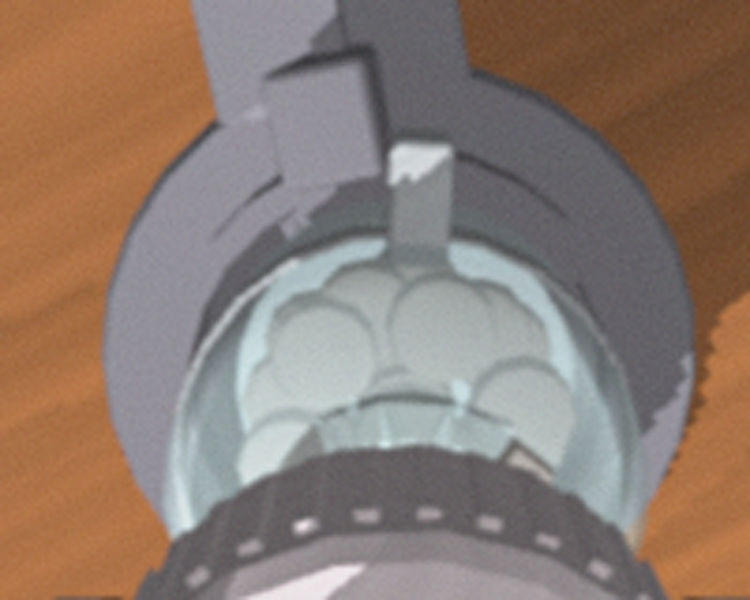

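View pics/s_st.png

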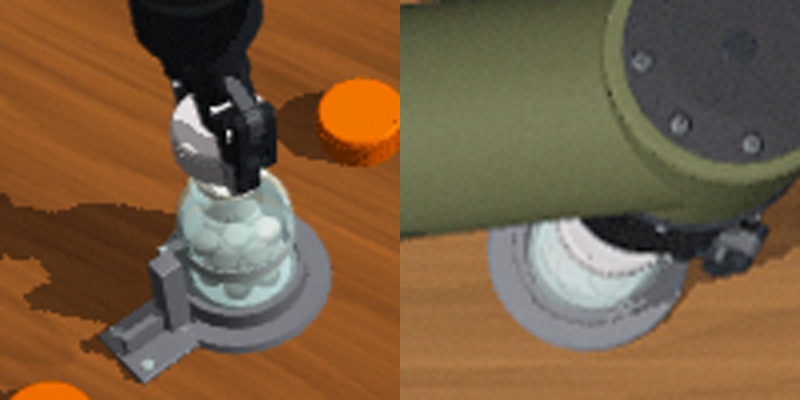

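View pics/s_sc.png

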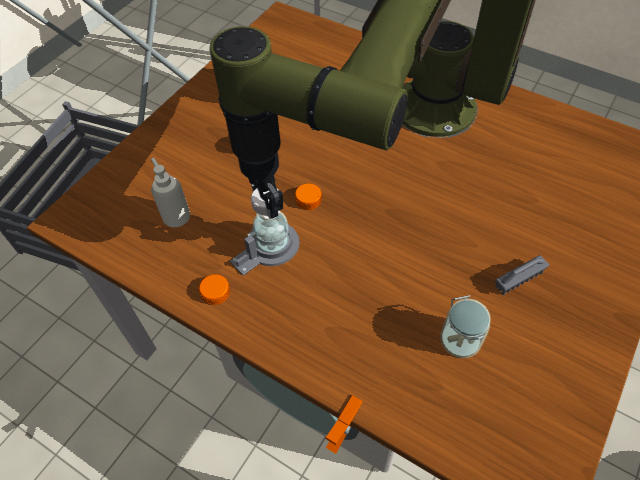

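```bash
python3 -c "
from plant import env
o=env.get_obs();print(o['t'],o['ee_pos'],o['ee_rot'],o['dq'].round(3),o['opening']);print(env.sign_off())"
```

```text
17.3333 [ 595.25644518 -126.44104404  134.58199166] [-3.14084849e+00  1.55798817e-03 -4.88635608e-01] [ 0.001 -0.001  0.001 -0.    -0.001 -0.001] 60.40270383837594
the job is handed in; nothing more can be done
None
```

The lid is off and still held in the gripper, level, over the jar's mouth. I handed the job in at 17.3 s of the 51 s allowed.

- **Turning to the stop:** I gripped the lid and turned the jar about 1.13 rad anticlockwise. The lug met the block there, and the wrist torque rose to about 0.44 N m.
- **Unscrewing:** Braced at the block, I turned the lid about 1.2 rad relative to the jar, estimated from the tool's turn and the pictures. I then backed off about 0.04 rad to unload it before lifting.
- **Lifting:** The lid came straight up with almost no load on the wrist, so it was free. I raised it 45 mm, which puts its lower edge about 24 mm and its centre about 37 mm above the mouth.

**Last checks:** The tool is within about 0.002 rad of level and the arm is still. The pictures show the jar upright in the holder. The lug shows right beside the block face, at about −0.52 to −0.56 rad against an expected −0.58. The bystanders and both orange look-alikes are where they started.

**Slip and disagreement:** The lid slipped slightly in the pads while unscrewing, a few hundredths of a rad, so I raised the grip to 105 N. The scene camera's lid position was about 9 mm off from the other two cameras in y, and I went by the wrist and top views.

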